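# Line up a microwave antenna bench: set the twist-lock receive mast and face the horn to it

### The job

Line up the two antennas on the aluminium bench rail for a link measurement. On the receive mast, twist the inner section by its white head to unlock it, draw it up until the middle of the white head is level with the centre line of the horn to within 5 mm, and twist it back the other way to its stop to lock it there. Turn the horn on its clicking index head to the click where it faces straight along the rail at the receive mast, and leave everything else on the bench where it is.

Things in the scene. Friction and masses are not known exactly. Their poses are not given: they have to be found in the camera images.
- antenna_rail: aluminium bench rail along its own y axis, 460 mm long, 60 mm wide, top 28 mm above the work surface, fixed; origin under its middle, on the work surface. On its centre line stand, upright, the horn's post (y = +130 mm) and the receive mast (y between -150 and -80 mm), on carrier blocks 78 mm wide and 50 mm high with small thumbscrews, which are not to be turned
- radome_centre (a point): middle of the white ribbed head (receiving antenna) on top of the receive mast's inner section: an upright rigid cylinder 34 mm across, 46 mm tall, a thin grey line round its middle. The point is on its axis, half-way up. Grip it across from above, at any yaw; the section (17 mm bright tube, dark ring every 10 mm) turns and slides with it about the upright axis here; 0.2 kg in all
- collar_top (a point): centre of the top of the dark collar (37 mm across, 24 mm high) of the receive mast's fixed black outer tube, 155 mm above the work surface; the inner section comes out here. With the section fully down the white head's underside is 12 mm above it (a 25 mm ferrule between)
- rx_section (a joint): extension of the inner section, m: 0 = fully down, 0.1 = fully out, plus = up; starts within 12 mm of the bottom. Locked, it holds against about 25 N; unlocked, it slides with light drag and sinks to the bottom under its own weight in about a second if let go
- rx_head (a joint): twist of the inner section, rad: 0 = locked, at a hard stop; plus = anticlockwise seen from above; 1.3 = unlocked, at the other stop. A cam inside bites over the last 0.6 rad before 0 (turning it there takes up to 0.25 N m); beyond 0.7 the section runs free. The twist does not change the height. It starts locked
- horn_centre (a point): middle of the dark steel block that holds the horn, on the horn's centre line and on its upright turning axis; its height is that of the centre line. Block 46 mm long (along the horn), 32 mm wide, 30 mm high, top and flanks bare: grip it here from above across the 32 mm. A 41 mm square brass flange stands 26 mm ahead, a 26 mm wide brass block 22 mm behind; the turning disc is 40 mm below
- horn_mouth (a point): centre of the mouth of the aluminium flared horn (mouth 72 mm wide, 56 mm high), 88 mm ahead of horn_centre at the same height: from horn_centre to here is the way the horn faces. This end, not the small coaxial connector at the other, must face the receive mast
- horn (a joint): angle of the horn on its index head, rad: 0 = facing straight along the rail at the receive mast; plus = anticlockwise seen from above. Clicks every 15 degrees (0.262 rad; 0 is one), about 0.12 N m to pass; let go, it snaps to the nearest. It starts 2 to 5 clicks on the plus side, turned to the side of the rail away from the robot, so it goes home clockwise
- spanner_grip (a point): bystander: steel combination spanner, 140 mm long, lying near the rail on the robot's side; point on its handle
- screwdriver_grip (a point): bystander: black-handled screwdriver, 190 mm long, lying near the rail on the robot's side; point on its handle
- spare_dipole_mid (a point): bystander: spare dipole antenna, two brass rods (92 mm over both) on a post with a 56 mm round foot, 90 mm tall, standing beyond the rail; point half-way up
- multimeter_mid (a point): bystander: dark hand-held multimeter, 165 x 80 x 34 mm, lying to the left; its middle
- mouse_mid (a point): bystander: black computer mouse, about 105 x 60 x 35 mm, to the right; its middle
- tape_roll_mid (a point): bystander: roll of pale tape, 96 mm across, 19 mm high, lying flat to the right; its middle
- solvent_bottle_mid (a point): bystander: white plastic bottle, 60 mm across, 150 mm tall, standing at the far left; its middle

How it is judged:
By the outcome, as a careful person would: the job done as asked, in the order asked, and still so for the second after the job is handed in, with the robot touching nothing.
It also fails if it takes over 56 s, if anything falls off the work surface, if the arm or the gripper's body presses on something with over 40 N, if the wrist force passes 120 N, or if a joint passes its speed limit or range.

### The arm

A 6-joint arm with a two-finger parallel gripper is mounted at the origin on the work surface. World frame = base frame: x ahead of the robot, y to its left, z up, the work surface at z = 0. Lengths are in m, angles in degrees, forces in N, time in s.
With the tool pointing down it reaches from about 0.375 to 0.9 m from the base axis. Payload 3.1 kg.
Tool frame: the origin (TCP) lies where the fingers leave the gripper's body, on its centre line; the fingertips stand 70 mm ahead of it and the grasp point (between the pads) lies 51 mm ahead of it; y points along the fingers, z is the direction in which the jaws open and shut, and the axes are right-handed (so a half turn about y gives the same grasp; the last joint's range is limited). The gripper opens to 87 mm and grips with 3 to 60 N. Pads are 19 mm wide; open, the fingers measure 117 mm over their backs; the gripper's body (75 mm by 190 mm) begins 51 mm behind the grasp point.
Start: joints at [66.836, 30.224, 82.088, -0, 67.689, -10.227], TCP at [0.14, 0.609, 0.292] pointing down, gripper open.
Joint ranges: [-176.69, 176.69], [-43.24, 126.21], [12.49, 139.97], [-82, 262], [0, 151.66], [-163.58, 163.58]. Speed limits (degrees/s): [159.86, 159.86, 180, 180, 180, 180].

### API

Orientations are given as a 3x3 rotation matrix whose columns are the frame's x, y, z axes.
In Python, from rig import bot gives the robot as it stands.
- The arm moves only by the shell command python3 -m pendant 'ROWS'. ROWS is JSON, a list of rows, each a list of 3 entries, a list of its own where there are three numbers: the shift along the tool's x, y, z in cm, then the turn, a rotation vector about the tool's x, y, z in rad, then the closure, from 0 (fully open) to 1 (shut). In form: [[[dx, dy, dz], [ax, ay, az], jaw], ...]. A call has 1 to 20 rows; each row shifts and turns the commanded pose from where the row before left it, along the tool's axes as they then stand; what a row does not reach is not made up. A row lasts 1/12 s, in which the tool goes at most 41.7 mm and 7.16 degrees, less where a joint would pass 70% of its speed; a pose out of reach is approached as far as the arm can. A call with a gripper value outside its range is refused whole. The fingers move at their own pace and stop on an object; the grip force is fixed at half the most. Time passes only in rows, so rows that do not move let the fingers close. It gives the time, the measured TCP pose, the force and the opening at its end, in the units of the state.
- bot.read_state(): the state, without advancing time (a new reading comes with each control period).
- bot.capture(name): name is "scene" or "top" or "wrist"; returns a dict with "img" (420x560x3 uint8, red, green, blue), "fx", "fy", "cx", "cy" (pixels), "R" (3x3) and "t" (3): a world point X has camera coordinates R X + t. Camera axes: x right, y down, z forward; pixel columns grow to the right and rows downward; lengths in m; the calibration is good to about 2 mm. The wrist camera is an equidistant fisheye: a pixel r from the principal point sees the ray r / f radians off the axis. A picture is of the moment at which its call begins. There is no depth.
- bot.hand_in(): hands the job in, once; it reports no verdict.
The state is a dict: "time_s": time; "joint_positions": joint angles; "qvel": joint speeds; "tau": joint torques, N m; "position": TCP position; "tcp_rot": TCP orientation; "force": force on the tool from outside, world axes, zero at the start; "moment": the same for the moment, N m; "opening": opening from 0.0 (shut) to 1.0 (fully open).
Only numpy, scipy, OpenCV 4.12 (cv2) and the standard library are available. Lean on these libraries where they do the work, as an engineer would, in place of code of your own. Each camera call takes 0.05 s, during which the arm holds its last target.

## Working session

There is one attempt and no reset: what is moved stays moved. The work goes in short steps, Python scripts to look and compute and a shell command to move; the robot and the scene stay as the last step left them, time stands still between calls to the robot, and variables do not carry over. Pictures are saved under pics/ and viewed, and the job is handed in when it is done.

```bash
ls; mkdir -p pics
python3 - <<'E'
from rig import bot
import cv2, numpy as np
s=bot.read_state()
print(s)
for n in ["scene","top","wrist"]:
    c=bot.capture(n); cv2.imwrite(f"pics/{n}0.png",c["img"][:,:,::-1])
    print(n,c["fx"],c["fy"],c["cx"],c["cy"],np.round(c["R"],4).tolist(),np.round(c["t"],4).tolist())
E
```

```text
pics
{'time_s': 0.0, 'joint_positions': array([ 6.68344637e+01,  3.02779013e+01,  8.21544621e+01, -1.33531534e-03,
        6.76878915e+01, -1.02272770e+01]), 'qvel': array([-0.02725532,  0.05430547,  0.0390321 ,  0.03498264,  0.01822105,
        0.01847845]), 'tau': array([-1.34987768e-03, -4.40047896e+01, -1.76588237e+01,  6.31576963e-02,
        5.84440981e-02, -1.78920427e-04]), 'position': array([0.13968882, 0.60861117, 0.29129356]), 'tcp_rot': array([[ 9.74613746e-01, -8.05839120e-04,  2.23891483e-01],
       [-2.23892658e-01, -1.93809899e-03,  9.74611883e-01],
       [-3.51456523e-04, -9.99997797e-01, -2.06931938e-03]]), 'force': array([0.37655487, 0.40401013, 0.91094279]), 'moment': array([ 0.0321094 , -0.07088932, -0.02661662]), 'opening': 0.9988106757844711}
scene 408.4575641267318 408.4575641267318 284.00304471156426 203.15826981655255 [[-0.3422, 0.9396, 0.0009], [0.78, 0.2846, -0.5573], [-0.5239, -0.19, -0.8303]] [0.1994, -0.3044, 1.3913]
top 491.0856431991776 491.0856431991776 288.23629081417766 202.7037642077285 [[0.0144, -0.9999, 0.007], [-0.9845, -0.0154, -0.1745], [0.1746, -0.0044, -0.9846]] [-0.0035, 0.5659, 1.5733]
wrist 325.19226210127806 325.19226210127806 276.36377321848397 210.6043472422133 [[0.2235, 0.9747, -0.0027], [0.9398, -0.2148, 0.2657], [0.2584, -0.0619, -0.9641]] [-0.6242, -0.0313, 0.3918]
```

View pics/scene0.png

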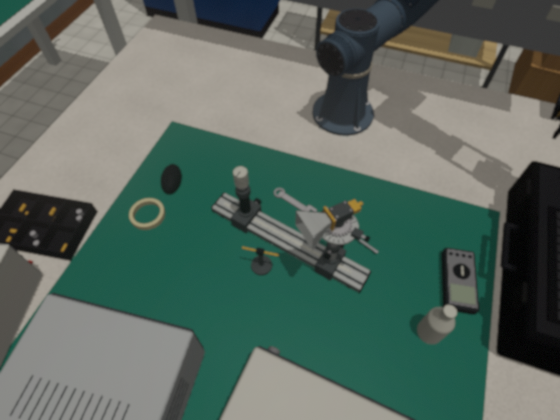

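View pics/top0.png

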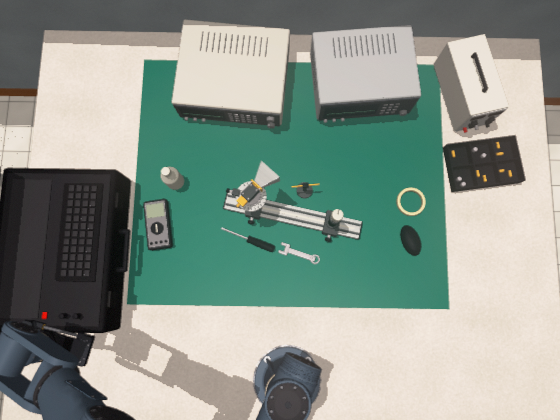

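View pics/wrist0.png

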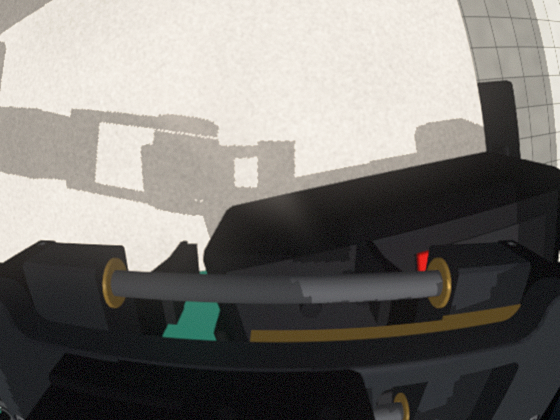

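Overview: in the top view the rail runs from about (228,203) to (360,230). The white head is near (337,215), and the horn, with its mouth near (267,175), faces away from the robot. Next I'll zoom in.

Run:
```python
import cv2
a=cv2.imread("pics/scene0.png"); b=cv2.imread("pics/top0.png")
cv2.imwrite("pics/s_z.png",cv2.resize(a[150:290,200:390],None,fx=4,fy=4,interpolation=cv2.INTER_CUBIC))
cv2.imwrite("pics/t_z.png",cv2.resize(b[150:275,210:370],None,fx=4.8,fy=4.8,interpolation=cv2.INTER_CUBIC))
```

```text
(no output)
```

View pics/s_z.png

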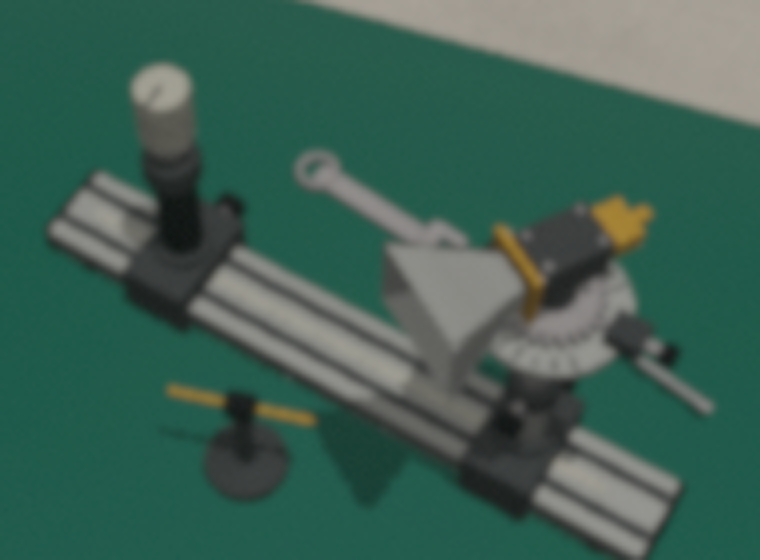

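View pics/t_z.png

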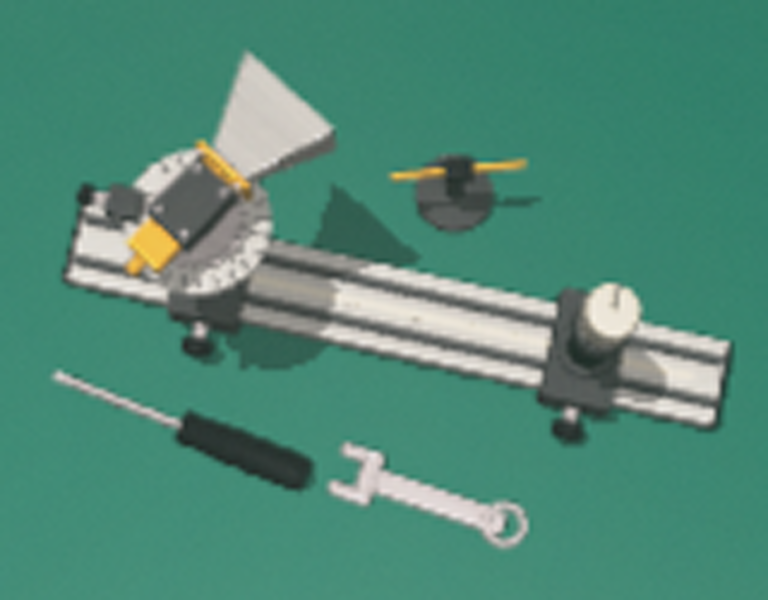

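The magnified views are clear enough for a coarse triangulation.

```bash
cat > h.py <<'E'
import numpy as np, cv2
from rig import bot
def ray(c,u,v,fish=False):
    R=np.array(c["R"]);t=np.array(c["t"])
    x=(u-c["cx"])/c["fx"];y=(v-c["cy"])/c["fy"]
    if fish:
        r=np.hypot(x,y); d=np.array([x/r*np.sin(r),y/r*np.sin(r),np.cos(r)]) if r>1e-9 else np.array([0,0,1.])
    else: d=np.array([x,y,1.]);d/=np.linalg.norm(d)
    return -R.T@t, R.T@d
def plane(c,u,v,z,fish=False):
    o,d=ray(c,u,v,fish); return o+d*(z-o[2])/d[2]
def tri(rs):
    A=sum(np.eye(3)-np.outer(d,d) for o,d in rs);b=sum((np.eye(3)-np.outer(d,d))@o for o,d in rs)
    X=np.linalg.solve(A,b); return X,[np.linalg.norm((np.eye(3)-np.outer(d,d))@(X-o)) for o,d in rs]
E
python3 - <<'E'
from h import *
T=bot.capture("top");S=bot.capture("scene");W=bot.capture("wrist")
s=bot.read_state()
Rt=s["tcp_rot"]
print("wristcam in tool",Rt.T@(-W["R"].T@W["t"]-s["position"]), "axes in tool",np.round(Rt.T@W["R"].T,3).tolist())
zt=lambda u,v:((u+.5)/4.8-.5+210,(v+.5)/4.8-.5+150)
zs=lambda u,v:((u+.5)/4-.5+200,(v+.5)/4-.5+150)
for p in [(68,280),(732,343),(718,428)]: print("railT",plane(T,*zt(*p),.028))
for p in [(95,173),(50,230),(680,487),(640,558)]: print("railS",plane(S,*zs(*p),.028))
P=lambda a,b:tri([ray(T,*zt(*a)),ray(S,*zs(*b))])
print("head top",P((613,312),(162,88)))
f=[P((190,158),(512,237)),P((237,190),(545,278)),P((198,248),(613,240)),P((150,213),(583,207))]
for x in f: print("blk",x)
m=np.mean([x[0] for x in f],0);print("blockmean",m)
print("mouth top corners",P((248,53),(448,345)),P((335,128),(387,247)))
E
```

```text
wristcam in tool [-0.07401496 -0.09282632  0.00053482] axes in tool [[-0.0, 0.964, 0.266], [0.001, -0.266, 0.964], [1.0, 0.001, -0.001]]
railT [0.54858871 0.22002211 0.028     ]
railT [ 0.51145269 -0.24201971  0.028     ]
railT [ 0.45214412 -0.23165357  0.028     ]
railS [ 0.45676544 -0.23110233  0.028     ]
railS [ 0.51218293 -0.24017867  0.028     ]
railS [0.55199722 0.22015169 0.028     ]
railS [0.60706003 0.20795675 0.028     ]
head top (array([ 0.50256847, -0.13972994,  0.22026572]), [np.float64(0.0006830586390784497), np.float64(0.0006830586390784084)])
blk (array([0.58034464, 0.10498496, 0.29674142]), [np.float64(0.012040487745611388), np.float64(0.012040487745611372)])
blk (array([0.56875993, 0.10181655, 0.24346664]), [np.float64(0.010098420253089383), np.float64(0.010098420253089341)])
blk (array([0.53273441, 0.12715858, 0.24281296]), [np.float64(0.012655858904677257), np.float64(0.012655858904677283)])
blk (array([0.547334  , 0.13064373, 0.2912311 ]), [np.float64(0.009175454020593592), np.float64(0.009175454020593566)])
blockmean [0.55729325 0.11615095 0.26856303]
mouth top corners (array([0.64579606, 0.08278847, 0.28424447]), [np.float64(0.0022778003208418843), np.float64(0.0022778003208418617)]) (array([0.6008585 , 0.03283389, 0.28140376]), [np.float64(0.0004614396342996697), np.float64(0.0004614396342996248)])
```

```bash
python3 -m pendant '[[[0,-3.2,0],[0,0,0],0],[[0,-3.3,0],[0,0,0],0],[[1.5,-3.3,-1],[0,0,0],0],[[3.2,-3.2,-2.2],[0,0,0],0],[[3.3,0,-2.3],[0,0,0],0],[[3.3,0,-2.3],[0,0,0],0],[[3.3,0,-2.3],[0,0,0],0],[[3.3,0,-2.3],[0,0,0],0],[[3.3,0,-2.3],[0,0,0],0],[[3.3,0,-2.3],[0,0,0],0],[[3.3,0,-2.3],[0,0,0],0],[[3.3,0,-2.3],[0,0,0],0],[[3.3,0,-2.3],[0,0,0],0],[[3.3,0,-2.3],[0,0,0],0],[[3.3,0,-2.3],[0,0,0],0],[[3.3,0,-2.3],[0,0,0],0],[[3.3,0,-2.3],[0,0,0],0],[[3.3,0,-2.3],[0,0,0],0],[[3.2,0,-2.3],[0,0,0],0],[[2.5,0,-2],[0,0,0],0]]'
python3 -m pendant '[[[0,0,0],[0,0,0],0],[[0,0,0],[0,0,0],0],[[0,0,0],[0,0,0],0]]'
python3 - <<'E'
from h import *
import pickle
c=bot.capture("wrist");cv2.imwrite("pics/w1.png",c["img"][:,:,::-1]);pickle.dump(c,open("w1.pkl","wb"))
s=bot.read_state();print(s["position"],s["joint_positions"],s["time_s"])
E
```

```text
time_s: 1.97
position: [0.5999, 0.0979, 0.4165]
tcp_rot: [[0.974, 0.001, 0.225], [-0.225, -0.0, 0.974], [0.001, -1.0, -0.0]]
force: [0.8, 1.1, -0.0]
opening: 0.998
time_s: 2.22
position: [0.5976, 0.1005, 0.4164]
tcp_rot: [[0.975, -0.001, 0.224], [-0.224, 0.001, 0.975], [-0.002, -1.0, 0.0]]
force: [0.6, 0.1, -0.1]
opening: 0.996
[0.59732079 0.1011507  0.41658648] [-9.57086468e-01  2.22953613e+01  7.54568150e+01  2.79461169e-02
  8.23104459e+01 -7.80636199e+01] 2.2667
```

View pics/w1.png

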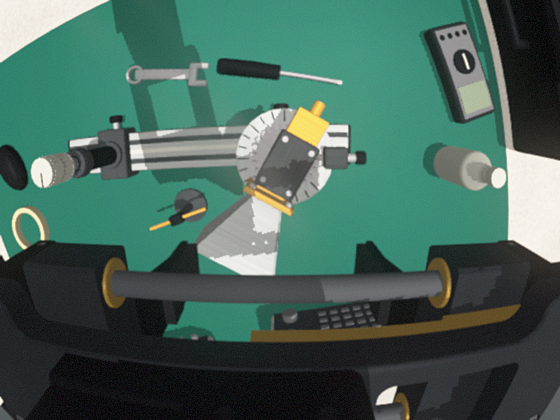

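The wrist view shows the head's end face at about (43,173), the horn block at about (290,170) and the mouth at the lower left. A second view, shifted 15 cm along the rail, gives the baseline.

```bash
python3 -m pendant '[[[0,0,-3.5],[0,0,0],0],[[0,0,-4],[0,0,0],0],[[0,0,-4],[0,0,0],0],[[0,0,-3.5],[0,0,0],0],[[0,0,0],[0,0,0],0],[[0,0,0],[0,0,0],0],[[0,0,0],[0,0,0],0]]'
python3 - <<'E'
from h import *
import pickle
c=bot.capture("wrist");cv2.imwrite("pics/w2.png",c["img"][:,:,::-1]);pickle.dump(c,open("w2.pkl","wb"))
s=bot.read_state();print(s["position"],s["joint_positions"],s["time_s"])
a=cv2.imread("pics/w1.png");b=c["img"][:,:,::-1]
R=lambda i:cv2.resize(i,None,fx=4,fy=4,interpolation=cv2.INTER_CUBIC)
cv2.imwrite("pics/w1h.png",R(a[90:230,210:360]));cv2.imwrite("pics/w1m.png",R(a[100:210,10:150]))
E
```

```text
time_s: 2.85
position: [0.5642, -0.0444, 0.4171]
tcp_rot: [[0.975, 0.0, 0.223], [-0.223, 0.001, 0.975], [0.0, -1.0, 0.001]]
force: [-0.4, 0.7, -0.4]
opening: 0.999
[ 0.56433626 -0.04408207  0.41703631] [-1.57923538e+01  1.86594554e+01  8.10450114e+01  4.11722689e-02
  8.02847793e+01 -9.29736664e+01] 2.9
```

View pics/w2.png

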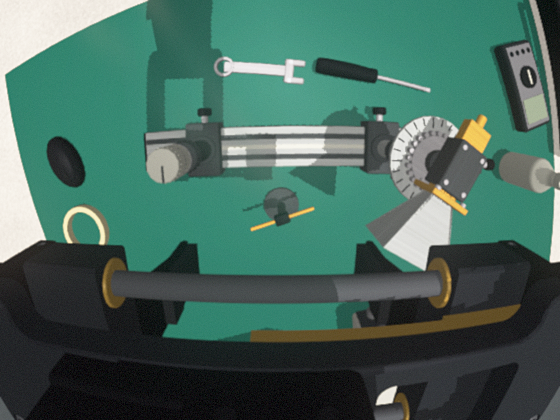

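View pics/w1h.png

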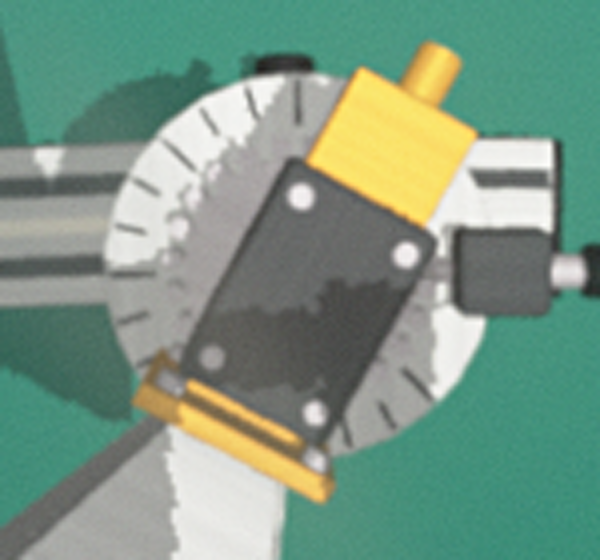

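View pics/w1m.png

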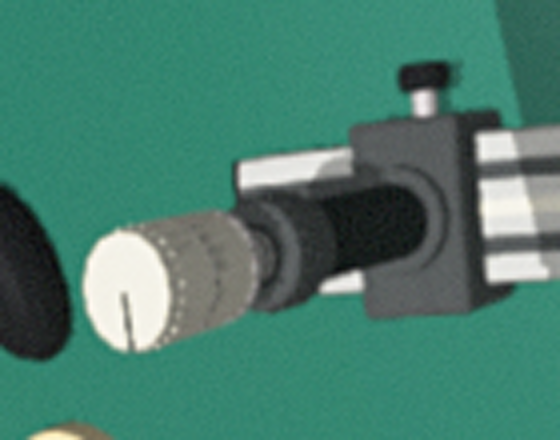

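Run:
```python
import cv2
b=cv2.imread("pics/w2.png")
R=lambda i:cv2.resize(i,None,fx=4,fy=4,interpolation=cv2.INTER_CUBIC)
cv2.imwrite("pics/w2h.png",R(b[100:230,375:525]));cv2.imwrite("pics/w2m.png",R(b[90:210,125:265]))
```

```text
(no output)
```

View pics/w2h.png

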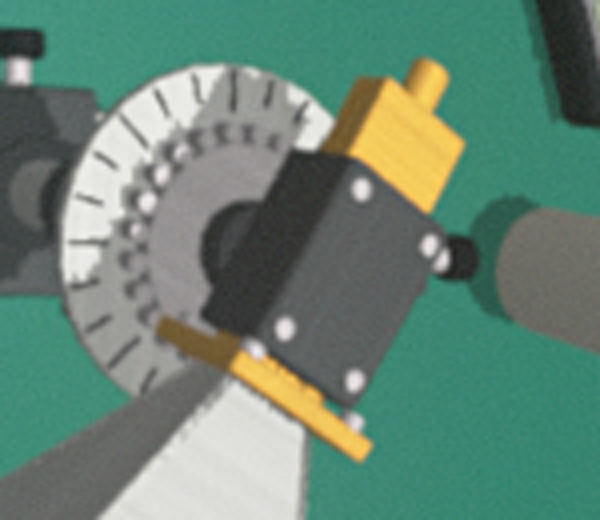

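View pics/w2m.png

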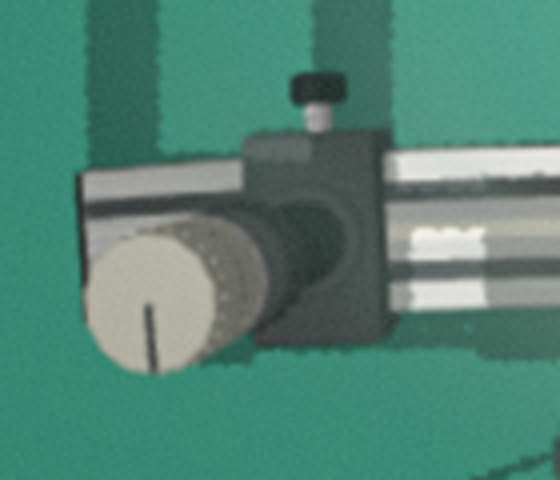

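Run:
```python
from h import *
import pickle
a=pickle.load(open("w1.pkl","rb"));b=pickle.load(open("w2.pkl","rb"))
def z(c,ox,oy,p): return ray(c,(p[0]+.5)/4-.5+ox,(p[1]+.5)/4-.5+oy,True)
def H(p,q): return tri([z(a,210,90,p),z(b,375,100,q)])
def M(p,q): return tri([z(a,10,100,p),z(b,125,90,q)])
sc=[H((301,196),(362,189)),H((406,254),(430,245)),H((212,357),(286,329)),H((315,412),(355,380))]
for x in sc: print("screw",x)
print("mean",np.mean([x[0] for x in sc],0))
co=[H((292,160),(323,152)),H((437,237),(440,240)),H((183,372),(235,335)),H((323,443),(345,405))]
for x in co: print("corner",x)
print("mean",np.mean([x[0] for x in co],0))
d=(sc[2][0]+sc[3][0]-sc[0][0]-sc[1][0]);print("horn yaw",np.degrees(np.arctan2(d[1],d[0])))
print("head c",M((127,291),(150,304)));print("mark in",M((124,293),(149,306)),"out",M((131,351),(154,372)))
# scene/top corrected
T=bot.capture("top");S=bot.capture("scene")
zt=lambda u,v:((u+.5)/4.8-.5+210,(v+.5)/4.8-.5+150)
zs=lambda u,v:((u+.5)/4-.5+200,(v+.5)/4-.5+150)
P=lambda a,b:tri([ray(T,*zt(*a)),ray(S,*zs(*b))])[0]
f=[P((190,158),(545,278)),P((237,190),(512,237)),P((198,248),(583,207)),P((150,213),(613,240))]
print("ext blk",np.round(f,4),np.mean(f,0))
```

```text
screw (array([0.53783979, 0.12107748, 0.27181164]), [np.float64(2.4458006481316072e-05), np.float64(2.445800648155097e-05)])
screw (array([0.552381  , 0.13750244, 0.27202859]), [np.float64(8.418462678756708e-06), np.float64(8.418462678923494e-06)])
screw (array([0.5632061, 0.0984895, 0.2722625]), [np.float64(3.917986078434934e-05), np.float64(3.9179860784378474e-05)])
screw (array([0.57761791, 0.11479603, 0.27216318]), [np.float64(2.0843568593374445e-07), np.float64(2.0843568610891054e-07)])
mean [0.5577612  0.11796636 0.27206648]
corner (array([0.53126791, 0.1211826 , 0.25686158]), [np.float64(0.00015307309932642446), np.float64(0.00015307309932636627)])
corner (array([0.55201186, 0.14406175, 0.26707938]), [np.float64(0.0010010138531128996), np.float64(0.001001013853113026)])
corner (array([0.56594509, 0.09155895, 0.26114021]), [np.float64(0.0005770452438961616), np.float64(0.0005770452438963727)])
corner (array([0.58484375, 0.1149715 , 0.26674314]), [np.float64(0.0002444442164577805), np.float64(0.00024444421645758706)])
mean [0.55851715 0.1179437  0.26295607]
horn yaw -41.83137564617764
head c (array([ 0.50380986, -0.13906148,  0.2214097 ]), [np.float64(6.592228193053558e-05), np.float64(6.592228193046844e-05)])
mark in (array([ 0.50413144, -0.13871263,  0.22329283]), [np.float64(5.233513707440323e-05), np.float64(5.2335137074497355e-05)]) out (array([ 0.51953503, -0.14193364,  0.22366004]), [np.float64(0.00017805925792282627), np.float64(0.00017805925792281778)])
ext blk [[0.584  0.1162 0.2711]
 [0.5649 0.0904 0.2692]
 [0.5301 0.1165 0.2629]
 [0.5499 0.1411 0.2711]] [0.55722541 0.11606656 0.26857137]
```

```bash
python3 - <<'E'
from h import *
import pickle
a=pickle.load(open("w1.pkl","rb"));b=pickle.load(open("w2.pkl","rb"))
E=[]
for n,c,(x,y),th in [("1",a,(42,173),200),("2",b,(160,164),None)]:
    im=c["img"].astype(int); g=im.min(2)
    reg=g[y-4:y+5,x-4:x+5]; m=np.median(reg); t=m-30
    mask=(g>t).astype(np.uint8); mask[:, :x-30]=0;mask[:,x+30:]=0;mask[:y-30]=0;mask[y+30:]=0
    k,l,st,ce=cv2.connectedComponentsWithStats(mask,connectivity=4)
    i=l[y-3,x-3]; mm=(l==i).astype(np.uint8); 
    cs,_=cv2.findContours(mm,cv2.RETR_EXTERNAL,cv2.CHAIN_APPROX_NONE)
    h=cv2.convexHull(max(cs,key=cv2.contourArea)); e=cv2.fitEllipse(h); print(n,m,st[i],e)
    o=c["img"][:,:,::-1].copy(); cv2.ellipse(o,e,(0,0,255),1)
    cv2.imwrite(f"pics/e{n}.png",cv2.resize(o[y-35:y+35,max(0,x-40):x+40],None,fx=6,fy=6))
    E.append(ray(c,*e[0],True))
print(tri(E))
E
python3 -c "
import cv2,numpy as np
a=cv2.imread('pics/e1.png');b=cv2.imread('pics/e2.png');a=cv2.resize(a,(390,340));b=cv2.resize(b,(390,340));cv2.imwrite('pics/e12.png',np.hstack([a,b]))"
```

```text
1 232.0 [ 31 158  21  29 438] ((41.17139434814453, 172.45626831054688), (20.101768493652344, 29.161598205566406), 170.96621704101562)
2 163.0 [147 144  32  39 946] ((161.15907287597656, 161.57894897460938), (34.290443420410156, 42.52680206298828), 165.0962371826172)
(array([ 0.50184144, -0.139826  ,  0.22029455]), [np.float64(0.0018792580561254628), np.float64(0.0018792580561251978)])
```

View pics/e12.png

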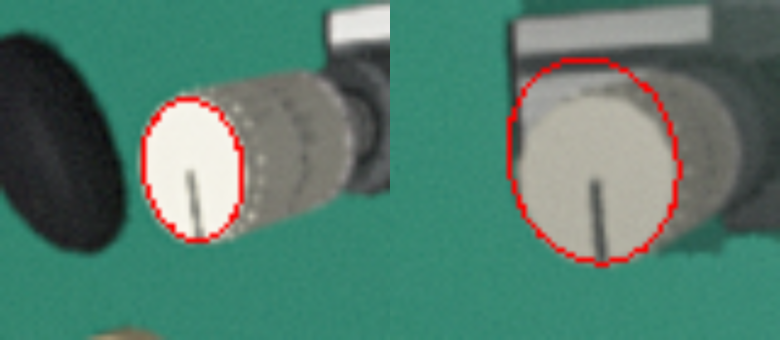

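```bash
python3 -m pendant '[[[-1.3,0,-3.5],[0,0.12,0],0],[[0,0,0],[0,0.12,0],0],[[0,0,0],[0,0.12,0],0],[[0,0,0],[0,0.12,0],0],[[0,0,0],[0,0.12,0],0],[[0,0,0],[0,0.12,0],0],[[0,0,0],[0,0.12,0],0],[[0,0,0],[0,0.12,0],0],[[0,0,0],[0,0.12,0],0],[[0,0,0],[0,0.12,0],0],[[0,0,0],[0,0.12,0],0],[[0,0,0],[0,0.12,0],0],[[0,0,0],[0,0.12,0],0],[[0,0,0],[0,0.12,0],0],[[0,0,0],[0,0.12,0],0],[[0,0,0],[0,0.12,0],0],[[0,0,0],[0,0.12,0],0],[[0,0,0],[0,0,0],0],[[0,0,0],[0,0,0],0],[[0,0,0],[0,0,0],0]]'
cat >> h.py <<'E'
def go(x,y,z=None):
    s=bot.read_state();p=s["position"];R=s["tcp_rot"]
    d=np.array([x,y,p[2] if z is None else z])-p
    print("pos",np.round(p,4),"yaw z",np.degrees(np.arctan2(R[1,2],R[0,2])).round(2),"shift cm",np.round(R.T@d*100,2),"J1,J6",s["joint_positions"][[0,5]].round(1),"F",s["force"].round(1),"M",s["moment"].round(2),"op",round(s["opening"],3),"t",s["time_s"])
E
python3 -c "
from h import *
go(.5037,-.139,.249)"
```

```text
time_s: 4.67
position: [0.5441, -0.0762, 0.4167]
tcp_rot: [[-0.637, -0.0, 0.77], [-0.77, 0.0, -0.637], [-0.0, -1.0, -0.0]]
force: [0.2, 0.8, 0.4]
opening: 0.999
pos [ 0.5441 -0.0762  0.4167] yaw z -39.6 shift cm [ 7.41 16.77  0.89] J1,J6 [-19.6  20. ] F [0.2 0.8 0.4] M [-0.11  0.14 -0.01] op 0.999 t 4.6667
```

```bash
python3 -m pendant '[[[2.5,0,0.3],[0,0,0],0],[[2.5,0,0.3],[0,0,0],0],[[2.4,2,0.3],[0,0,0],0],[[0,3,0],[0,0,0],0],[[0,3,0],[0,0,0],0],[[0,0,0],[0,0,0],0],[[0,0,0],[0,0,0],0],[[0,0,0],[0,0,0],0]]'
python3 - <<'E'
from h import *
go(.5037,-.139,.249)
c=bot.capture("wrist");cv2.imwrite("pics/w3.png",c["img"][:,:,::-1])
E
```

```text
time_s: 5.33
position: [0.5045, -0.1398, 0.3381]
tcp_rot: [[-0.639, 0.002, 0.769], [-0.769, -0.001, -0.639], [-0.001, -1.0, 0.002]]
force: [-0.3, 0.2, -0.9]
opening: 1.0
pos [ 0.5045 -0.1398  0.3381] yaw z -39.75 shift cm [-0.    8.91 -0.13] J1,J6 [-27.7  12. ] F [-0.3  0.2 -0.9] M [-0.11  0.09  0.01] op 1.0 t 5.3333
```

View pics/w3.png

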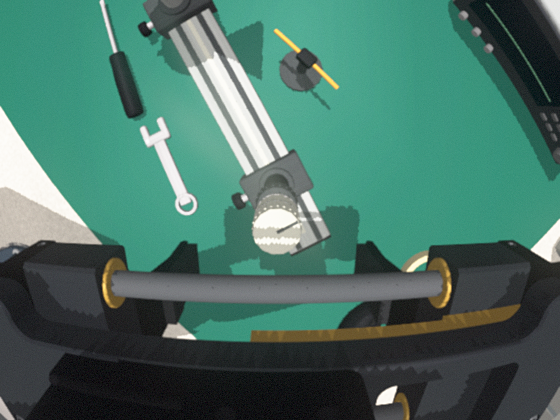

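The head is centred between the fingers at about (277,231). Descending and gripping.

```bash
python3 -m pendant '[[[0,2.5,0],[0,0,0],0],[[0,3,0],[0,0,0],0],[[0,2.4,0],[0,0,0],0],[[0,1,0],[0,0,0],0],[[0,0,0],[0,0,0],0],[[0,0,0],[0,0,0],1],[[0,0,0],[0,0,0],1],[[0,0,0],[0,0,0],1],[[0,0,0],[0,0,0],1],[[0,0,0],[0,0,0],1],[[0,0,0],[0,0,0],1],[[0,0,0],[0,0,0],1],[[0,0,0],[0,0,0],1]]'
python3 -c "
from h import *
go(.5037,-.139,.249)"
```

```text
time_s: 6.47
position: [0.5036, -0.1396, 0.2479]
tcp_rot: [[-0.64, 0.0, 0.768], [-0.768, -0.0, -0.64], [-0.0, -1.0, 0.0]]
force: [-0.3, 0.4, -0.2]
opening: 0.48
pos [ 0.5036 -0.1396  0.2479] yaw z -39.82 shift cm [-0.06 -0.11 -0.03] J1,J6 [-27.8  12.1] F [-0.3  0.4 -0.2] M [-0.1   0.08  0.01] op 0.48 t 6.4667
```

```bash
python3 -m pendant '[[[0,0,0],[0,0,0],1],[[0,0,0],[0,0,0],1],[[0,0,0],[0,0,0],1],[[0,0,0],[0,0,0],1],[[0,0,0],[0,0,0],1],[[0,0,0],[0,0,0],1]]'
python3 -c "
from h import *
go(.5037,-.139,.249)"
```

```text
time_s: 6.97
position: [0.5039, -0.1399, 0.2478]
tcp_rot: [[-0.64, 0.001, 0.768], [-0.768, -0.001, -0.64], [-0.0, -1.0, 0.001]]
force: [1.6, -1.4, -0.7]
opening: 0.387
pos [ 0.5039 -0.1399  0.2478] yaw z -39.82 shift cm [-0.05 -0.12 -0.07] J1,J6 [-27.8  12.1] F [ 1.6 -1.4 -0.7] M [-0.39 -0.17 -0.04] op 0.387 t 6.9667
```

```bash
python3 -m pendant '[[[0,0,0],[0,-0.06,0],1],[[0,0,0],[0,-0.12,0],1],[[0,0,0],[0,-0.12,0],1],[[0,0,0],[0,-0.12,0],1],[[0,0,0],[0,-0.12,0],1],[[0,0,0],[0,-0.12,0],1],[[0,0,0],[0,-0.12,0],1],[[0,0,0],[0,-0.12,0],1],[[0,0,0],[0,-0.12,0],1],[[0,0,0],[0,-0.12,0],1],[[0,0,0],[0,-0.06,0],1],[[0,0,0],[0,0,0],1],[[0,0,0],[0,0,0],1]]'
python3 - <<'E'
from h import *
go(.5037,-.139,.249)
c=bot.capture("wrist");cv2.imwrite("pics/w4.png",c["img"][:,:,::-1])
c=bot.capture("top");cv2.imwrite("pics/t4.png",cv2.resize(c["img"][150:275,210:370,::-1],None,fx=4.8,fy=4.8,interpolation=cv2.INTER_CUBIC))
E
```

```text
time_s: 8.05
position: [0.5041, -0.1399, 0.2477]
tcp_rot: [[0.482, 0.001, 0.876], [-0.876, -0.001, 0.482], [0.001, -1.0, 0.001]]
force: [1.9, -2.0, -3.3]
opening: 0.382
pos [ 0.5041 -0.1399  0.2477] yaw z 28.83 shift cm [-0.1  -0.13  0.  ] J1,J6 [-27.8 -56.6] F [ 1.9 -2.  -3.3] M [-0.46 -0.59 -0.02] op 0.382 t 8.05
```

View pics/w4.png

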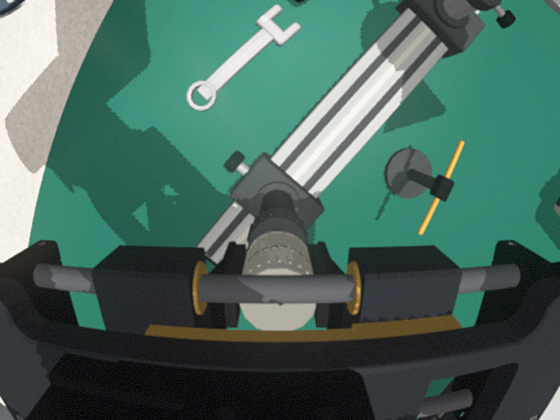

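The fingers hold the head, between columns 245 and 310. I'll lift a little and check the force.

```bash
python3 -m pendant '[[[0,-0.5,0],[0,0,0],1],[[0,-0.5,0],[0,0,0],1],[[0,0,0],[0,0,0],1]]'
python3 -c "
from h import *
go(.5037,-.139,.3055)"
```

```text
time_s: 8.4
position: [0.5041, -0.1399, 0.2589]
tcp_rot: [[0.483, 0.002, 0.875], [-0.875, -0.001, 0.483], [0.002, -1.0, 0.001]]
force: [3.1, -1.5, -1.6]
opening: 0.386
pos [ 0.5041 -0.1399  0.2589] yaw z 28.91 shift cm [-0.09 -4.66  0.01] J1,J6 [-27.8 -56.7] F [ 3.1 -1.5 -1.6] M [-0.44 -0.67 -0.04] op 0.386 t 8.4
```

```bash
python3 -m pendant '[[[0,-0.8,0],[0,0,0],1],[[0,-1,0],[0,0,0],1],[[0,-1,0],[0,0,0],1],[[0,-1,0],[0,0,0],1],[[0,-0.8,0],[0,0,0],1],[[0,0,0],[0,0,0],1],[[0,0,0],[0,0,0],1],[[0,0,0],[0,0,0],1]]'
python3 - <<'E'
from h import *
go(.5037,-.139,.3055)
c=bot.capture("wrist");cv2.imwrite("pics/w5.png",c["img"][:,:,::-1])
c=bot.capture("scene");cv2.imwrite("pics/s5.png",cv2.resize(c["img"][130:290,200:390,::-1],None,fx=3.7,fy=3.7,interpolation=cv2.INTER_CUBIC))
E
```

```text
time_s: 9.07
position: [0.5038, -0.1397, 0.304]
tcp_rot: [[0.484, 0.001, 0.875], [-0.875, -0.0, 0.484], [0.001, -1.0, 0.001]]
force: [4.5, -2.3, -1.0]
opening: 0.389
pos [ 0.5038 -0.1397  0.304 ] yaw z 28.93 shift cm [-0.06 -0.15  0.03] J1,J6 [-27.8 -56.7] F [ 4.5 -2.3 -1. ] M [-0.54 -1.09 -0.03] op 0.389 t 9.0667
```

View pics/w5.png

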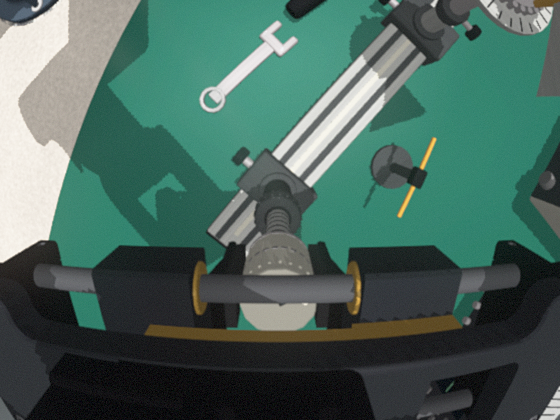

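View pics/s5.png

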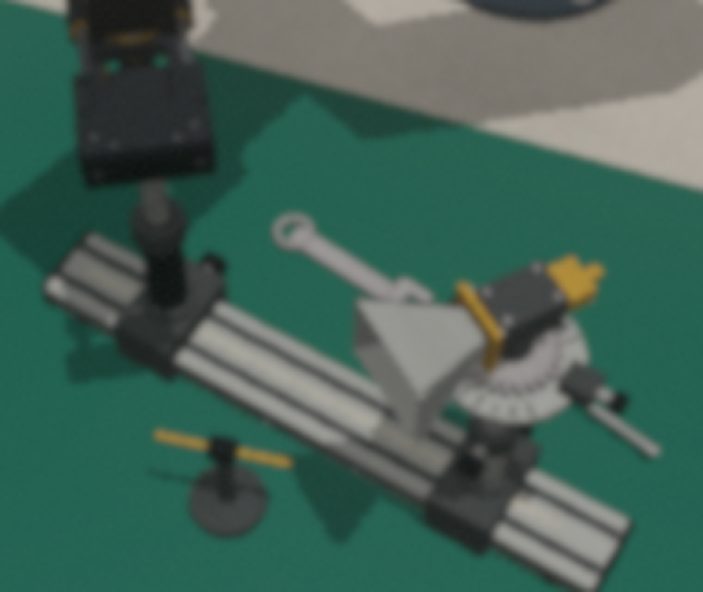

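```bash
python3 -m pendant '[[[0,-0.1,0],[0,0,0],1],[[0,0,0],[0,0.06,0],1],[[0,0,0],[0,0.12,0],1],[[0,0,0],[0,0.12,0],1],[[0,0,0],[0,0.12,0],1],[[0,0,0],[0,0.12,0],1],[[0,0,0],[0,0.12,0],1],[[0,0,0],[0,0.12,0],1],[[0,0,0],[0,0.12,0],1],[[0,0,0],[0,0.12,0],1],[[0,0,0],[0,0.1,0],1],[[0,0,0],[0,0.06,0],1],[[0,0,0],[0,0.04,0],1],[[0,0,0],[0,0,0],1]]'
python3 -c "
from h import *
go(.5037,-.139,.3055)"
```

```text
time_s: 10.33
position: [0.5036, -0.1397, 0.3045]
tcp_rot: [[-0.655, -0.0, 0.756], [-0.756, -0.0, -0.655], [0.0, -1.0, 0.0]]
force: [4.8, -2.5, -2.4]
opening: 0.38
pos [ 0.5036 -0.1397  0.3045] yaw z -40.92 shift cm [-0.06 -0.1  -0.04] J1,J6 [-27.8  13.2] F [ 4.8 -2.5 -2.4] M [-0.61 -1.01  0.34] op 0.38 t 10.3333
```

```bash
python3 -m pendant '[[[0,0,0],[0,0.04,0],1],[[0,0,0],[0,0.04,0],1],[[0,0,0],[0,0,0],1]]'
python3 -c "
from h import *
go(.5037,-.139,.3055)"
python3 -m pendant '[[[0,0,0],[0,0.04,0],1],[[0,0,0],[0,0.04,0],1],[[0,0,0],[0,0,0],1]]'
python3 -c "
from h import *
go(.5037,-.139,.3055)"
```

```text
time_s: 10.58
position: [0.5039, -0.1393, 0.3045]
tcp_rot: [[-0.713, 0.0, 0.702], [-0.702, 0.001, -0.713], [-0.001, -1.0, -0.0]]
force: [4.5, -0.6, -2.4]
opening: 0.385
pos [ 0.5039 -0.1393  0.3045] yaw z -45.45 shift cm [-0.   -0.1  -0.03] J1,J6 [-27.7  17.7] F [ 4.5 -0.6 -2.4] M [-0.33 -1.08  0.52] op 0.385 t 10.5833
time_s: 10.83
position: [0.5038, -0.1394, 0.3046]
tcp_rot: [[-0.766, 0.0, 0.643], [-0.643, -0.0, -0.766], [-0.0, -1.0, 0.0]]
force: [5.3, -1.1, -1.4]
opening: 0.385
pos [ 0.5038 -0.1394  0.3046] yaw z -50.02 shift cm [-0.02 -0.09 -0.04] J1,J6 [-27.7  22.3] F [ 5.3 -1.1 -1.4] M [-0.5  -1.    0.45] op 0.385 t 10.8333
```

The moment is about 0.5 N m and the fingers slip. The cam only takes 0.25 N m, so the section is at its stop. Now release and retreat upward.

```bash
python3 -m pendant '[[[0,0,0],[0,0,0],0],[[0,0,0],[0,0,0],0],[[0,0,0],[0,0,0],0],[[0,0,0],[0,0,0],0],[[0,0,0],[0,0,0],0],[[0,0,0],[0,0,0],0],[[0,0,0],[0,0,0],0],[[0,0,0],[0,0,0],0],[[0,0,0],[0,0,0],0],[[0,-1.5,0],[0,0,0],0],[[0,-3,0],[0,0,0],0],[[0,-3.5,0],[0,0,0],0],[[0,-1,0],[0,0,0],0],[[0,0,0],[0,0,0],0]]'
python3 - <<'E'
from h import *
go(.5037,-.139,.3055)
for n in ["wrist","scene"]:
    c=bot.capture(n);cv2.imwrite(f"pics/{n}6.png",c["img"][:,:,::-1])
E
```

```text
time_s: 12.0
position: [0.505, -0.1403, 0.3982]
tcp_rot: [[-0.767, 0.007, 0.641], [-0.641, -0.004, -0.767], [-0.003, -1.0, 0.007]]
force: [-0.1, -1.1, -0.0]
opening: 1.002
pos [ 0.505  -0.1403  0.3982] yaw z -50.13 shift cm [ 0.04  9.27 -0.25] J1,J6 [-27.8  22.4] F [-0.1 -1.1 -0. ] M [-0.08  0.1  -0.01] op 1.002 t 12.0
```

View pics/wrist6.png

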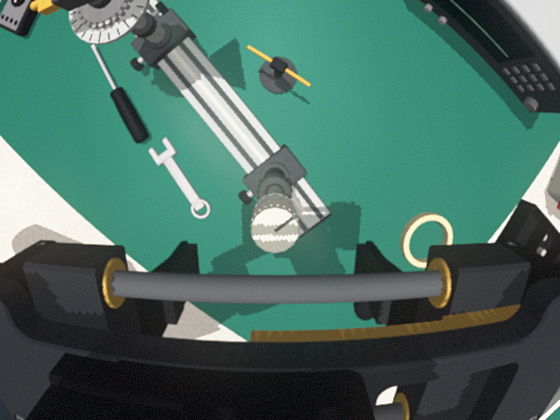

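View pics/scene6.png

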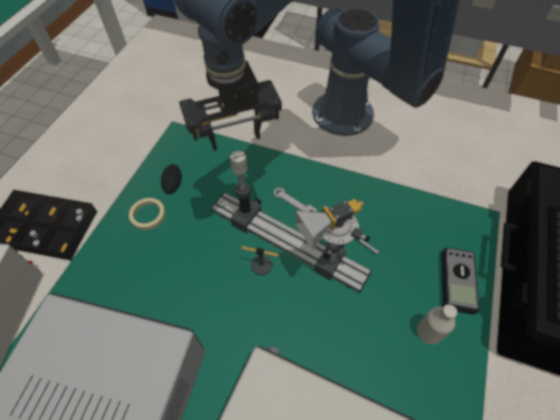

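```bash
python3 -m pendant '[[[-1,-1,2.8],[0,-0.12,0],0],[[-1.2,-1,2.8],[0,-0.12,0],0],[[0,0,0],[0,-0.12,0],0],[[0,0,0],[0,-0.12,0],0],[[0,0,0],[0,-0.12,0],0],[[0,0,0],[0,-0.12,0],0],[[0,0,0],[0,-0.12,0],0],[[0,0,0],[0,-0.12,0],0],[[0,0,0],[0,-0.12,0],0],[[0,0,0],[0,-0.12,0],0],[[0,0,0],[0,-0.12,0],0],[[0,0,0],[0,-0.12,0],0],[[0,0,0],[0,-0.12,0],0],[[0,0,0],[0,-0.12,0],0],[[0,0,0],[0,-0.05,0],0],[[0,0,0],[0,0,0],0],[[0,0,0],[0,0,0],0],[[0,0,0],[0,0,0],0]]'
python3 - <<'E'
from h import *
import pickle
go(.576,-.05)
c=bot.capture("wrist");cv2.imwrite("pics/w7.png",c["img"][:,:,::-1]);pickle.dump(c,open("w7.pkl","wb"))
E
```

```text
time_s: 13.6
position: [0.5574, -0.165, 0.4133]
tcp_rot: [[0.754, -0.003, 0.657], [-0.657, 0.001, 0.754], [-0.003, -1.0, -0.001]]
force: [0.5, 0.2, 0.7]
opening: 1.005
pos [ 0.5574 -0.165   0.4133] yaw z 48.91 shift cm [-6.16  0.01  9.89] J1,J6 [-27.5 -76.4] F [0.5 0.2 0.7] M [-0.05  0.06  0.01] op 1.005 t 13.6
```

View pics/w7.png

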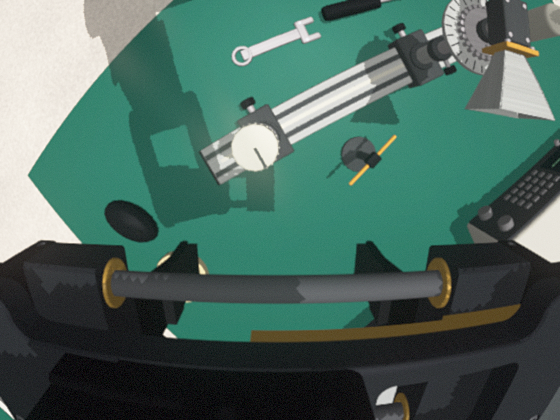

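The head is well seen at about (255,147), and the horn screws are partly visible at upper right. I'll take the second view nearer the horn.

```bash
python3 -m pendant '[[[-2,0,3.3],[0,0,0],0],[[-2,0,3.3],[0,0,0],0],[[-2,0,3.3],[0,0,0],0],[[0,0,0],[0,0,0],0],[[0,0,0],[0,0,0],0],[[0,0,0],[0,0,0],0]]'
python3 - <<'E'
from h import *
import pickle
go(.5577,.118,.307)
c=bot.capture("wrist");cv2.imwrite("pics/w8.png",c["img"][:,:,::-1]);pickle.dump(c,open("w8.pkl","wb"))
a=cv2.imread("pics/w7.png");b=cv2.imread("pics/w8.png")
R=lambda i:cv2.resize(i,None,fx=5,fy=5,interpolation=cv2.INTER_CUBIC)
cv2.imwrite("pics/w7m.png",R(a[100:200,200:320]));cv2.imwrite("pics/w7h.png",R(a[0:100,430:560]))
E
```

```text
time_s: 14.15
position: [0.5775, -0.0511, 0.4146]
tcp_rot: [[0.755, -0.0, 0.656], [-0.656, -0.001, 0.755], [0.0, -1.0, -0.001]]
force: [0.1, 0.2, -0.8]
opening: 1.004
pos [ 0.5775 -0.0511  0.4146] yaw z 49.01 shift cm [-12.59  10.75  11.48] J1,J6 [-16.1 -65.1] F [ 0.1  0.2 -0.8] M [-0.1   0.   -0.02] op 1.004 t 14.15
```

View pics/w8.png

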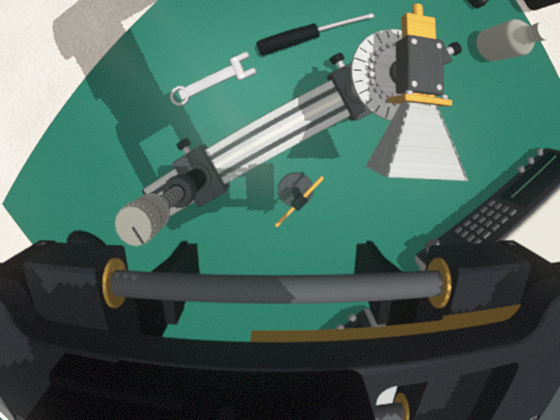

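View pics/w7m.png

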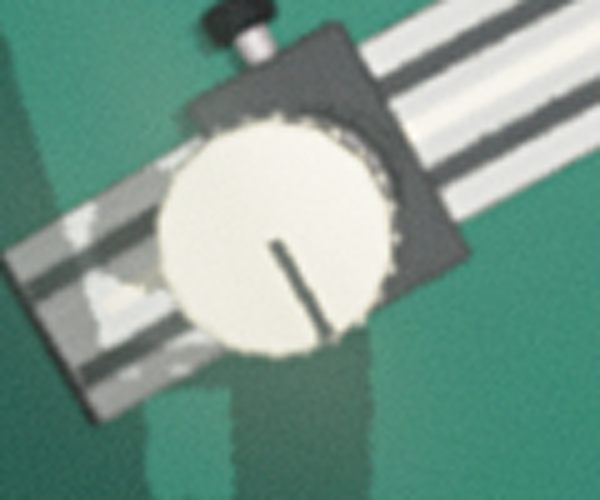

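View pics/w7h.png

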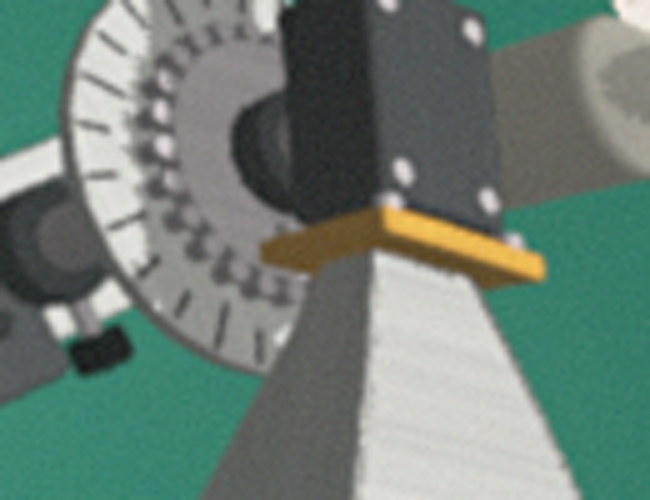

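Run:
```python
import cv2
b=cv2.imread("pics/w8.png")
R=lambda i:cv2.resize(i,None,fx=5,fy=5,interpolation=cv2.INTER_CUBIC)
cv2.imwrite("pics/w8m.png",R(b[170:260,100:220]));cv2.imwrite("pics/w8h.png",R(b[10:120,350:480]))
```

```text
(no output)
```

View pics/w8m.png

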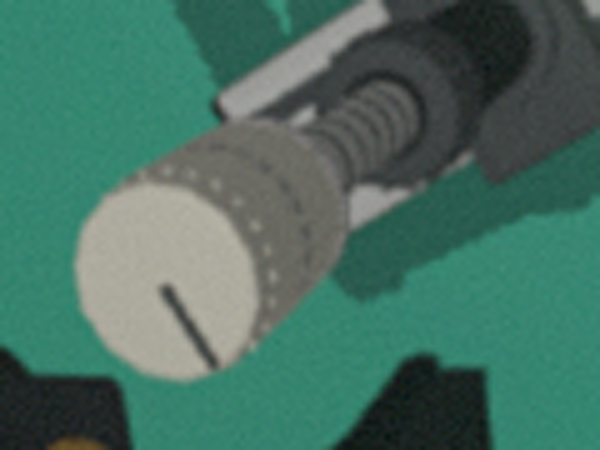

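View pics/w8h.png

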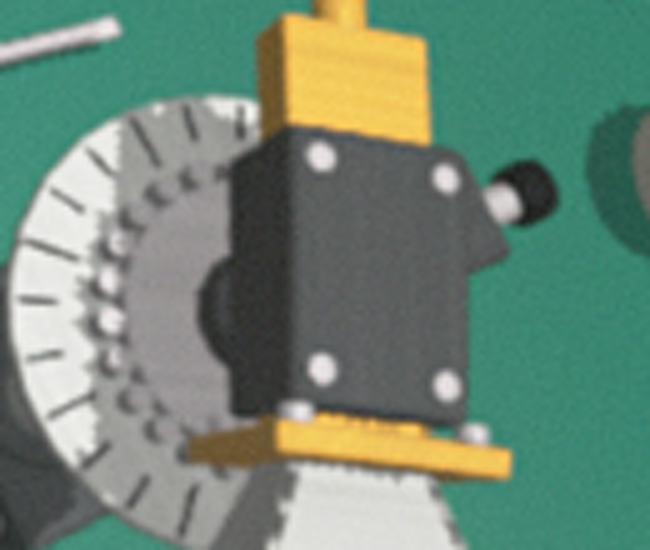

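Run:
```python
from h import *
import pickle
a=pickle.load(open("w7.pkl","rb"));b=pickle.load(open("w8.pkl","rb"))
a1=pickle.load(open("w1.pkl","rb"));b1=pickle.load(open("w2.pkl","rb"))
def z(c,ox,oy,p,k=5): return ray(c,(p[0]+.5)/k-.5+ox,(p[1]+.5)/k-.5+oy,True)
def H(p,q): return tri([z(a,430,0,p),z(b,350,10,q)])
def M(p,q): return tri([z(a,200,100,p),z(b,100,170,q)])
sc=[H((388,2),(321,156)),H((473,30),(446,178)),H((402,172),(322,369)),H((489,200),(447,385))]
for x in sc: print(np.round(x[0],4),np.round(x[1],4))
print(np.mean([x[0] for x in sc],0))
print("all4", [tri([z(a1,210,90,p,4),z(b1,375,100,q,4),z(a,430,0,r),z(b,350,10,s)])[0].round(4) for p,q,r,s in zip([(301,196),(406,254),(212,357),(315,412)],[(362,189),(430,245),(286,329),(355,380)],[(388,2),(473,30),(402,172),(489,200)],[(321,156),(446,178),(322,369),(447,385)])])
print("flange",H((383,208),(278,420)),H((545,260),(510,454)))
print("head",M((277,238),(168,282)))
i=M((277,243),(166,290))[0];o=M((327,337),(213,366))[0];print("mark",i,o,np.degrees(np.arctan2(o[1]-i[1],o[0]-i[0])))
```

```text
[0.5382 0.1213 0.2712] [0.0003 0.0003]
[0.5523 0.1377 0.2716] [0.0002 0.0002]
[0.5634 0.0987 0.271 ] [0. 0.]
[0.5778 0.1151 0.2715] [0. 0.]
[0.55793117 0.11821385 0.27133473]
all4 [array([0.538 , 0.1211, 0.2715]), array([0.5523, 0.1375, 0.2719]), array([0.5633, 0.0985, 0.2715]), array([0.5777, 0.1148, 0.2719])]
flange (array([0.56463127, 0.08588938, 0.27504415]), [np.float64(0.00020687976441579334), np.float64(0.00020687976441602376)]) (array([0.59117876, 0.11460495, 0.27768947]), [np.float64(9.551498653930171e-05), np.float64(9.551498653926146e-05)])
head (array([ 0.50407332, -0.13870491,  0.27819099]), [np.float64(3.761294663189944e-05), np.float64(3.7612946631831e-05)])
mark [ 0.50471352 -0.13903887  0.2797668 ] [ 0.51896425 -0.14254822  0.279534  ] -13.83427344833979
```

The head top is at 0.278, so its centre is about 0.2555. The horn centre is also about 0.2555 from both the screws and the flange, and the twist mark is back where it started. Next is the horn.

```bash
python3 -m pendant '[[[-2.6,0,2.3],[0,0.02,0],0],[[-2.6,0,2.3],[0,0,0],0],[[-2.6,0,2.3],[0,0,0],0],[[-2.6,0,2.3],[0,0,0],0],[[-2.2,0,2.3],[0,0,0],0],[[0,3,0],[0,0,0],0],[[0,2,0],[0,0,0],0],[[0,0,0],[0,0,0],0],[[0,0,0],[0,0,0],0],[[0,0,0],[0,0,0],0]]'
python3 - <<'E'
from h import *
go(.5578,.118,.3065)
c=bot.capture("wrist");cv2.imwrite("pics/w9.png",c["img"][:,:,::-1])
E
```

```text
time_s: 15.03
position: [0.5616, 0.1175, 0.3658]
tcp_rot: [[0.74, 0.002, 0.673], [-0.673, -0.0, 0.74], [0.001, -1.0, 0.001]]
force: [-0.1, -0.5, -0.1]
opening: 0.998
pos [0.5616 0.1175 0.3658] yaw z 47.72 shift cm [-0.32  5.93 -0.22] J1,J6 [  0.7 -47.1] F [-0.1 -0.5 -0.1] M [-0.06 -0.01  0.01] op 0.998 t 15.0333
```

View pics/w9.png

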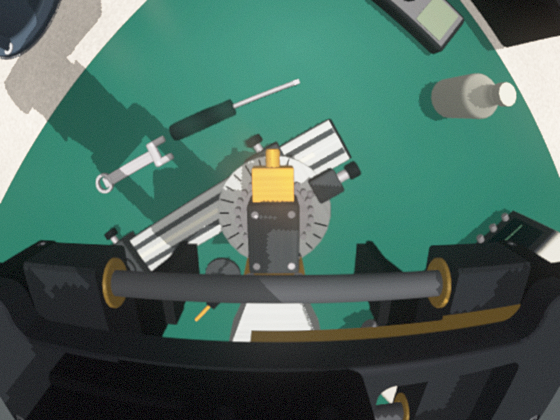

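```bash
python3 -m pendant '[[[-0.3,1,-0.2],[0,0,0],0.3],[[0,2.5,0],[0,0,0],0.3],[[0,2.4,0],[0,0,0],0.3],[[0,0,0],[0,0,0],0.3],[[0,0,0],[0,0,0],0.3],[[0,0,0],[0,0,0],1],[[0,0,0],[0,0,0],1],[[0,0,0],[0,0,0],1],[[0,0,0],[0,0,0],1],[[0,0,0],[0,0,0],1],[[0,0,0],[0,0,0],1],[[0,0,0],[0,0,0],1],[[0,0,0],[0,0,0],1],[[0,0,0],[0,0,0],1],[[0,0,0],[0,0,0],1],[[0,0,0],[0,0,0],1],[[0,0,0],[0,0,0],1]]'
python3 -c "
from h import *
go(.5578,.118,.3065)"
```

```text
time_s: 16.5
position: [0.557, 0.1191, 0.3063]
tcp_rot: [[0.741, 0.0, 0.671], [-0.671, -0.0, 0.741], [0.001, -1.0, -0.0]]
force: [-2.8, -0.5, 5.2]
opening: 0.367
pos [0.557  0.1191 0.3063] yaw z 47.85 shift cm [ 0.13 -0.02 -0.03] J1,J6 [  0.8 -47. ] F [-2.8 -0.5  5.2] M [-0.27  0.33  0.03] op 0.367 t 16.5
```

```bash
python3 -m pendant '[[[0,0,0],[0,0.06,0],1],[[0,0,0],[0,0.11,0],1],[[0,0,0],[0,0.11,0],1],[[0,0,0],[0,0.11,0],1],[[0,0,0],[0,0.11,0],1],[[0,0,0],[0,0.11,0],1],[[0,0,0],[0,0.11,0],1],[[0,0,0],[0,0.11,0],1],[[0,0,0],[0,0.11,0],1],[[0,0,0],[0,0.08,0],1],[[0,0,0],[0,0.03,0],1],[[0,0,0],[0,0,0],1],[[0,0,0],[0,0,0],1]]'
python3 - <<'E'
from h import *
go(.5578,.118,.3065)
c=bot.capture("wrist");cv2.imwrite("pics/w10.png",c["img"][:,:,::-1])
c=bot.capture("scene");cv2.imwrite("pics/s10.png",c["img"][:,:,::-1])
E
```

```text
time_s: 17.58
position: [0.5592, 0.1197, 0.3064]
tcp_rot: [[-0.213, 0.006, 0.977], [-0.977, 0.002, -0.213], [-0.003, -1.0, 0.005]]
force: [5.0, 1.6, 1.5]
opening: 0.367
pos [0.5592 0.1197 0.3064] yaw z -12.32 shift cm [ 0.2  -0.01 -0.1 ] J1,J6 [ 0.9 13.1] F [5.  1.6 1.5] M [ 0.2  -0.12  0.04] op 0.367 t 17.5833
```

View pics/w10.png

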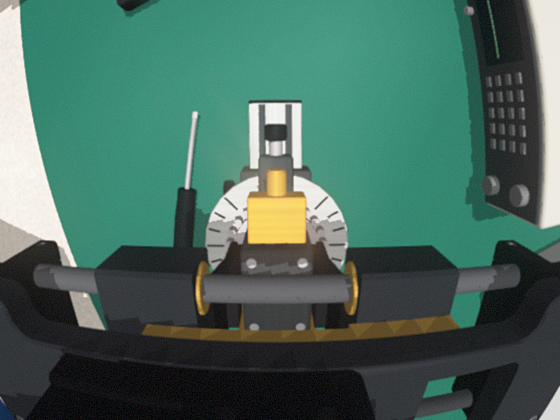

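View pics/s10.png

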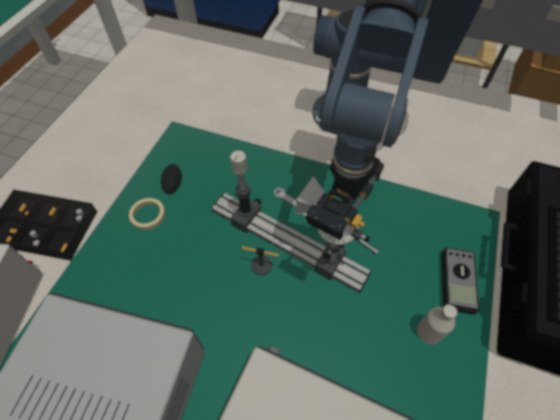

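The horn is aligned with the rail in the wrist view: block and rail end both near column 275, with almost no detent moment. Release, rise, and back off for a check view.

```bash
python3 -m pendant '[[[0,0,0],[0,0,0],0],[[0,0,0],[0,0,0],0],[[0,0,0],[0,0,0],0],[[0,0,0],[0,0,0],0],[[0,0,0],[0,0,0],0],[[0,0,0],[0,0,0],0],[[0,0,0],[0,0,0],0],[[0,0,0],[0,0,0],0],[[0,0,0],[0,0,0],0],[[0,-1.5,0],[0,0,0],0],[[0,-3,0],[0,0,0],0],[[0,-3.5,0],[0,0,0],0],[[0,-3,0],[0,0,0],0],[[0,0,0],[0,0,0],0]]'
python3 -c "
from h import *
go(.61,-.06,.42)"
```

```text
time_s: 18.85
position: [0.5597, 0.1194, 0.4229]
tcp_rot: [[-0.213, 0.014, 0.977], [-0.977, 0.0, -0.213], [-0.003, -1.0, 0.014]]
force: [0.6, 0.9, -0.2]
opening: 0.997
pos [0.5597 0.1194 0.4229] yaw z -12.31 shift cm [16.46  0.36  8.73] J1,J6 [ 0.9 13.2] F [ 0.6  0.9 -0.2] M [-0.09  0.01  0.  ] op 0.997 t 18.85
```

```bash
python3 -m pendant '[[[2.6,0,2.1],[0,-0.12,0],0],[[2.2,0,2.4],[0,-0.12,0],0],[[0,0,0],[0,-0.12,0],0],[[0,0,0],[0,-0.12,0],0],[[0,0,0],[0,-0.12,0],0],[[0,0,0],[0,-0.12,0],0],[[0,0,0],[0,-0.12,0],0],[[0,0,0],[0,-0.12,0],0],[[0,0,0],[0,-0.12,0],0],[[0,0,0],[0,-0.12,0],0],[[0,0,0],[0,-0.12,0],0],[[0,0,0],[0,-0.12,0],0],[[0,0,0],[0,-0.12,0],0],[[0,0,0],[0,0,0],0],[[0,0,0],[0,0,0],0],[[0,0,0],[0,0,0],0]]'
python3 - <<'E'
from h import *
import pickle
go(.61,-.06,.42)
c=bot.capture("wrist");cv2.imwrite("pics/w11.png",c["img"][:,:,::-1]);pickle.dump(c,open("w11.pkl","wb"))
E
python3 -m pendant '[[[0,0,-3.5],[0,0,0],0],[[0,0,-4],[0,0,0],0],[[0,0,-4],[0,0,0],0],[[0,0,0],[0,0,0],0],[[0,0,0],[0,0,0],0],[[0,0,0],[0,0,0],0]]'
python3 - <<'E'
from h import *
import pickle
c=bot.capture("wrist");cv2.imwrite("pics/w12.png",c["img"][:,:,::-1]);pickle.dump(c,open("w12.pkl","wb"))
E
```

```text
time_s: 20.18
position: [0.5937, 0.0651, 0.4155]
tcp_rot: [[0.974, -0.0, 0.226], [-0.226, 0.0, 0.974], [-0.0, -1.0, -0.0]]
force: [-0.4, -1.0, 0.3]
opening: 1.003
pos [0.5937 0.0651 0.4155] yaw z 76.91 shift cm [  4.42  -0.45 -11.82] J1,J6 [ -4.4 -81.4] F [-0.4 -1.   0.3] M [-0.   -0.    0.01] op 1.003 t 20.1833
time_s: 20.73
position: [0.5681, -0.0468, 0.4158]
tcp_rot: [[0.974, 0.0, 0.226], [-0.226, 0.001, 0.974], [-0.0, -1.0, 0.001]]
force: [-0.4, 0.3, 0.4]
opening: 0.997
```

View pics/w11.png

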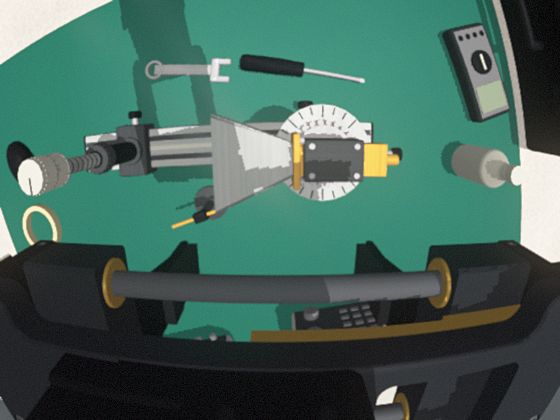

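View pics/w12.png

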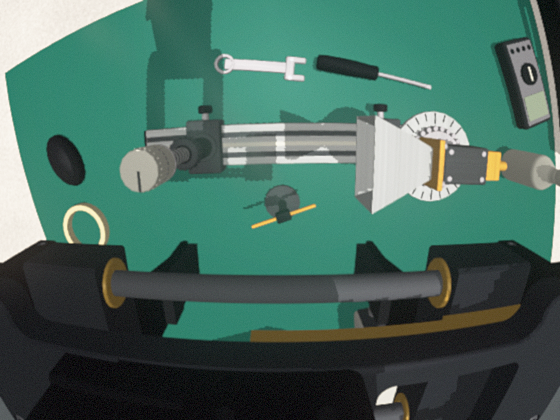

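Both views show the horn facing along the rail at the mast, and the head still raised. One last zoomed measurement follows.

Run:
```python
import cv2,numpy as np
a=cv2.imread("pics/w11.png");b=cv2.imread("pics/w12.png")
R=lambda i:cv2.resize(i,(390,300),interpolation=cv2.INTER_CUBIC)
# 78x60 crops, x5
cv2.imwrite("pics/f.png",np.vstack([np.hstack([R(a[130:190,295:373]),R(a[145:205,5:83])]),np.hstack([R(b[135:195,430:508]),R(b[140:200,105:183])])]))
```

```text
(no output)
```

View pics/f.png

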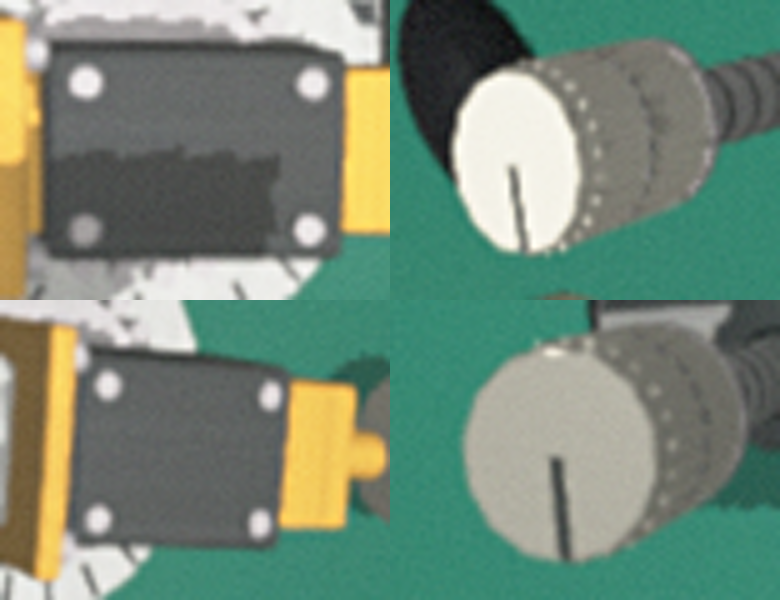

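Run:
```python
from h import *
import pickle
a=pickle.load(open("w11.pkl","rb"));b=pickle.load(open("w12.pkl","rb"))
def z(c,ox,oy,p,k=5): return ray(c,(p[0]+.5)/k-.5+ox,(p[1]+.5)/k-.5+oy,True)
H=lambda p,q:tri([z(a,295,130,p),z(b,430,135,q)])[0]
M=lambda p,q:tri([z(a,5,145,p),z(b,105,140,q)])[0]
s=[H((86,83),(107,86)),H((313,85),(270,96)),H((85,231),(98,220)),H((309,231),(260,224))]
print(np.round(s,4),np.mean(s,0)); d=s[0]+s[2]-s[1]-s[3];print("facing",np.degrees(np.arctan2(d[1],d[0])))
h=M((126,161),(170,153));print("head",h)
c=np.mean(s,0);e=h-c;print("dir to mast",np.degrees(np.arctan2(e[1],e[0])))
i=M((122,166),(166,158));o=M((134,252),(177,260));print("mark",i,o,np.degrees(np.arctan2(o[1]-i[1],o[0]-i[0])))
```

```text
[[0.5438 0.1037 0.2712]
 [0.5509 0.137  0.2713]
 [0.5652 0.0989 0.2717]
 [0.5723 0.1322 0.2719]] [0.55805028 0.11795788 0.27152627]
facing -102.14944692270261
head [ 0.50351624 -0.13861873  0.27850013]
dir to mast -101.99935851135156
mark [ 0.50408953 -0.13907334  0.27945804] [ 0.51947042 -0.14185532  0.28017935] -10.252386564346057
```

```bash
python3 -c "
from rig import bot
print(bot.hand_in())"
```

```text
the job is handed in; nothing more can be done
None
```

The two antennas are lined up and the job is handed in, at about 21 s of the 56 s limit. I unlocked the mast section, drew it up about 57 mm and twisted it back to its stop. Then I turned the horn 60° clockwise (4 clicks).

Last checks, from wrist-camera views after letting go:
- **Height:** the middle of the white head is at about 255.5–257 mm, and the horn's centre line at about 255.5–256 mm. The horn figure assumes the screw heads stand about 1 mm above the block. The flange corners, measured before the horn was turned, agreed.
- **Lock:** the head's mark is at about −10°, against −12° at the start and −14° after locking; these agree within my picking error. The fingers slipped at about 0.5 N m, well above the 0.25 N m the cam takes, which I read as the section being at its stop.
- **Horn:** it faces −102.1°, and the direction to the mast is −102.0°.
- **Other items:** in the wrist views the spanner, screwdriver, dipole, multimeter, mouse, tape and bottle looked undisturbed. I judged this by eye and did not measure it.

Two measurements failed along the way. My first picks of the horn block's corners were unreliable, and one automatic outline of the head leaked into the background. I used the block's screws and hand-picked outlines instead.

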